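# Set the sprung dividers to the seal stone's frame and hold them

## Task

A seal stone is standing in the wooden seal bed, ready to be laid out for carving. Take the sprung dividers off their rest, bring them to the printed square frame on the white layout sheet that has the same size as that stone, and squeeze the legs until the two needle points stand over the middles of two opposite sides of that frame, one point over each line. Finish while still holding the dividers like that, gap steady for a few seconds and the points just clear of the paper (less than a finger's breadth), without ever pricking it, pinching the points together or disturbing the other things on the table.

Things in the scene. Friction and masses are not known exactly. Their poses are not given: they have to be found in the camera images.
- dividers: Steel spring-bow dividers like big tweezers, 250 mm long, 90 g, level on the rest. Origin midway between the leg pivots (at y +6 and -6 mm), at the legs' underside; x to the points, y to the left leg, z up. Bow and handle stub reach 60 mm behind it. Legs straight, 12 mm tall, 5 to 6 thick, points 190 mm out from the pivots, bent down over the last 28 mm to end 20 mm below the legs' underside.
- grip_mid (a point): Midway between the legs' two brass finger plates, halfway up the legs (6 mm above their underside), 122 mm ahead of the dividers' origin, axes as theirs. The dividers are squeezed along y on these plates: upright outer faces 12 mm long, 20 mm tall (10 mm up and down from here). Width over the plates = 26 mm + 0.642 x (point gap - 12 mm): relaxed 63 mm, for a 40 mm gap 44.0, 30 mm 37.6, 20 mm 31.1.
- leg_left (a joint): How far the left leg is squeezed in from relaxed, rad, 0 to 0.15; the right leg always moves in by the same angle. 0: points 70 mm apart; 0.079: 40 mm; 0.106: 30 mm; 0.132: 20 mm. The spring reopens the legs when eased; it pushes each plate with about 6 N at 60 mm gap, 10 N at 40 mm, 12 N at 30 mm, 14 N at 20 mm.
- points_mid (a point): Midway between the two needle points, at their level, 68 mm ahead of grip_mid and 26 mm below it; axes as dividers.
- tip_left (a point): End of the needle point of the left (+y) leg.
- tip_right (a point): End of the needle point of the right (-y) leg.
- rest: Wooden tool rest, fixed: dark base board 156 x 84 x 8 mm with two cross bars along its y, 8 mm thick, 78 long, tops 34 mm above the table, 66 mm before and behind its middle. Origin: centre of its underside. The dividers lie on both bars along its x, points to +x, their origin about 90 mm behind its middle; between the bars fingers have room down to the base board.
- sheet: White stiff layout sheet, fixed flat on the table, 150 (x) x 230 (y) x 2 mm, with three printed square frames in red line 2 mm wide, in a row along its y. Origin at the centre of its underside, sides of the frames parallel to its x and y. A paperweight lies along its far (+x) edge.
- frame_small (a point): Centre of the printed 20 mm frame (measured between the middles of opposite lines), on the paper; axes as sheet.
- frame_medium (a point): Centre of the printed 30 mm frame, on the paper; axes as sheet.
- frame_large (a point): Centre of the printed 40 mm frame, on the paper; axes as sheet.
- bed: Seal bed: open wooden carving vice, fixed, 170 (x) x 86 (y) x 40 mm, brass screw knob at its +x end reaching 120 mm out from the origin. Origin at its underside, below the middle of the open space between the jaws, where exactly one of the three seal stones stands (floor 10 mm above the table); that stone decides the frame.
- tray: Dark wooden stone tray with two places, fixed, 78 (x) x 140 (y) x 24 mm, floor 10 mm above the table; the two stones that are not wanted stand in it. Origin at the centre of its underside.
- stone_small: Green seal stone 20 x 20 x 60 mm, standing. Origin at the centre of its underside.
- stone_medium: Amber brown seal stone 30 x 30 x 60 mm, standing. Origin at the centre of its underside.
- stone_large: Pale grey seal stone 40 x 40 x 60 mm, standing. Origin at the centre of its underside.
- paperweight: Dark steel bar 16 (x) x 180 (y) x 12 mm with a brass knob in the middle (26 mm high), lying along the sheet's far edge, 65 mm from the row of frame centres. Origin at the centre of its underside. Leave alone.
- inkstone: Round black inkstone, 124 mm across, 24 mm high. Origin at the centre of its underside. Leave alone.
- mug: White mug, 76 mm across, 88 mm high. Origin at the centre of its underside. Leave alone.
- frog: Green frog-shaped water dropper, 66 mm across, 44 mm high. Origin at the centre of its underside. Leave alone.
- paste: Round white pot of red seal paste, 68 mm across, 23 mm high. Origin at the centre of its underside. Leave alone.
- knife: Seal-carving knife with blue bound grip, 172 mm long, 13 mm wide, 12 mm high. Leave alone.
- inkstick: Black ink stick, 85 x 22 x 11 mm. Leave alone.
There are look-alikes about, which are no part of the job. There is more than one size of the stone_medium; the one meant has the size given above. Leave any pink look-alike of the bed alone.

How it is judged:
By the outcome, as a careful person would: the job done as asked, in the order asked, and still so for the second after the job is handed in, while the arm keeps its last pose, push and grip.
It also fails if it takes over 42 s, if anything falls off the work surface, if the arm or the gripper's body presses on something with over 40 N, if the wrist force passes 120 N, or if a joint passes its speed limit or range.

## Robot

A 6-joint arm with a two-finger parallel gripper is mounted at the origin on the work surface. World frame = base frame: x ahead of the robot, y to its left, z up, the work surface at z = 0. Lengths are in m, angles in rad, forces in N, time in s.
With the tool pointing down it reaches from about 0.325 to 0.9 m from the base axis. Payload 6.1 kg.
Tool frame: the origin (TCP) lies midway between the tips of the shut fingers; the grasp point (between the pads) lies 19 mm behind it; z points along the fingers, y is the line along which they close (so a half turn about z gives the same grasp; the last joint's range is limited). The gripper opens to 85 mm and grips with 20 to 120 N. Pads are 22 mm wide; open, the fingers measure 114 mm over their backs; the gripper's body (76 mm by 85 mm) begins 54 mm behind the grasp point. The pads swing forward as they close: fully open they stand 13 mm farther back than shut.
Start: joints at [1.077, 0.22, 1.526, -0, 1.395, -0.126], TCP at [0.225, 0.583, 0.231] pointing down, gripper open.
Joint ranges: [-2.98, 2.98], [-0.91, 2.08], [0.09, 2.57], [-1.24, 4.39], [0.2, 2.65], [-2.68, 2.68]. Speed limits (rad/s): [2.57, 2.57, 3.01, 3.14, 3.14, 3.14].

## Interface

Orientations are given as [roll, pitch, yaw] about the fixed x, y, z axes, in that order (R = Rz(yaw) Ry(pitch) Rx(roll)).
In Python, from plant import movep, move_l, set_joints, gripper_to, hold, inverse_kinematics, observe, get_image, get_calibration, Unreachable, job_done gives the robot as it stands. Calls block until the motion is done:
- movep(position, orientation): joint-space move of the TCP to a pose.
- move_l(position, feed=0.15, rotation=None, max_force=None): straight line of the TCP; rotation=None keeps the orientation; feed is the mean speed in m/s. With max_force (N) it stops when the force on the tool has changed by that much, and returns True; else False.
- set_joints(angles): joint-space move.
- gripper_to(opening, f_grip=None): finger opening in m; f_grip is the grip in N (None keeps the last); returns when the fingers have stopped.
- hold(seconds).
- inverse_kinematics(position, orientation): joint angles nearest the present ones, or None.
- observe(): the state.
- get_image(name): name is "scene" or "top"; returns (picture, depth): 400x640x3 uint8, red, green, blue; 400x640 float32, m along the optical axis (not along the pixel's ray), 0 where there is no reading.
- get_calibration(name): a dict with "intrinsics" (3x3 intrinsics, pixels), "dist_coeffs" ([k1, k2, p1, p2, k3] as OpenCV has them; the pictures are not rectified), "world_from_camera" (4x4, takes a point from camera to world coordinates). Camera axes: x right, y down, z forward; pixel columns grow to the right and rows downward; lengths in m; the calibration is good to about 2 mm. A picture is of the moment at which its call begins. get_calibration takes no time and is no camera call.
A pose or a line that the arm cannot do raises Unreachable and nothing moves.
- job_done(): hands the job in; it is judged then, once.
The state is a dict: "time_s": time; "q": joint angles; "joint_velocities": joint speeds; "joint_torque": joint torques, N m; "eef_pos": TCP position; "tcp_rot": TCP orientation; "ft_force": force on the tool from outside, world axes, zero at the start; "torque": the same for the moment, N m; "opening": finger opening in m; "grasp_force": force on a finger pad.
Only numpy, scipy, OpenCV 4.12 (cv2) and the standard library are available. Lean on these libraries where they do the work, as an engineer would, in place of code of your own. Each camera call takes 0.05 s, during which the arm holds its last target. There are 200 camera calls.

## Working session

There is one attempt and no reset: what is moved stays moved. The work goes in short steps, each a Python script; the robot and the scene stay as the last script left them, time stands still between calls to the robot, and variables do not carry over. Pictures are saved under pics/ and viewed, at most 10 in all, crops included, and the job is handed in when it is done.

```bash
mkdir -p pics; ls; cat > h.py <<'E'
import numpy as np, cv2
from plant import *
def shot(n):
    im,d=get_image(n); c=get_calibration(n); np.savez(f'{n}.npz',im=im,d=d,K=c['intrinsics'],D=np.array(c['dist_coeffs'],float),T=c['world_from_camera']); return load(n)
def load(n):
    z=np.load(f'{n}.npz'); return {k:z[k] for k in z}
def ray(s,uv,z):
    uv=np.array(uv,float).reshape(-1,1,2)
    p=cv2.undistortPoints(uv,s['K'],s['D']).reshape(-1,2)
    r=np.c_[p,np.ones(len(p))]@s['T'][:3,:3].T; o=s['T'][:3,3]
    return o+r*((np.asarray(z)-o[2])/r[:,2])[:,None]
def dpt(s,uv):
    uv=np.array(uv,int).reshape(-1,2)
    d=s['d'][uv[:,1],uv[:,0]]
    p=cv2.undistortPoints(uv.astype(float).reshape(-1,1,2),s['K'],s['D']).reshape(-1,2)
    return (np.c_[p,np.ones(len(p))]*d[:,None])@s['T'][:3,:3].T+s['T'][:3,3]
def proj(s,P):
    Ti=np.linalg.inv(s['T']); return cv2.projectPoints(np.array(P,float).reshape(-1,1,3),cv2.Rodrigues(Ti[:3,:3])[0],Ti[:3,3],s['K'],s['D'])[0].reshape(-1,2)
def save(s,f,box=None,k=1):
    im=s['im'][:,:,::-1]
    if box: x0,y0,x1,y1=box; im=im[y0:y1,x0:x1]
    cv2.imwrite('pics/'+f,cv2.resize(im,None,fx=k,fy=k,interpolation=cv2.INTER_CUBIC))
E
python3 - <<'E'
from h import *
for n in('top','scene'):
    s=shot(n); save(s,n+'0.png',k=1.25); print(n,s['K'],s['D'],s['T'])
print(observe())
E
```

```text
pics
top [[464.32896054   0.         322.9631255 ]
 [  0.         464.32896054 199.66169432]
 [  0.           0.           1.        ]] [-0.1060941  0.         0.         0.         0.       ] [[-2.29879195e-02 -9.78041249e-01  2.07139735e-01  2.23896942e-01]
 [-9.99735217e-01  2.27016554e-02 -3.75918835e-03 -7.58028515e-03]
 [-1.02577362e-03 -2.07171304e-01 -9.78304144e-01  1.39541488e+00]
 [ 0.00000000e+00  0.00000000e+00  0.00000000e+00  1.00000000e+00]]
scene [[381.45250472   0.         322.50390539]
 [  0.         381.45250472 206.48905506]
 [  0.           0.           1.        ]] [0.00795726 0.         0.         0.         0.        ] [[ 0.43592703  0.52471883 -0.73118928  1.36217819]
 [ 0.8998502  -0.26802683  0.34413839 -0.4395804 ]
 [-0.01540245 -0.80798005 -0.58900849  0.75596821]
 [ 0.          0.          0.          1.        ]]
{'time_s': 0.1, 'q': array([ 1.07691626e+00,  2.21177052e-01,  1.52755536e+00, -4.73312580e-06,
        1.39472385e+00, -1.26080526e-01]), 'joint_velocities': array([ 0.00055963, -0.00358768, -0.00145996,  0.00141296, -0.00134131,
        0.00090409]), 'joint_torque': array([ 1.23891105e-04, -4.98247969e+01, -3.90544331e+01, -2.67995065e-04,
        5.86543800e-03, -1.52539963e-05]), 'eef_pos': array([0.22444246, 0.58268639, 0.23025916]), 'tcp_rot': array([-3.13974326e+00, -2.29720764e-04,  2.77379373e+00]), 'ft_force': array([ 1.00021403, -0.11101014,  0.2582943 ]), 'torque': array([ 0.01020993,  0.00593591, -0.03287842]), 'grasp_force': 0.0, 'opening': 0.0854153528699086}
```

View pics/top0.png

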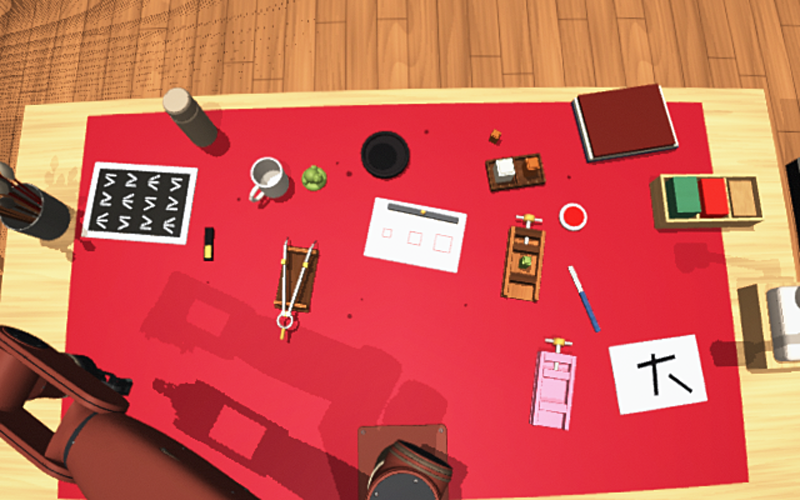

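View pics/scene0.png

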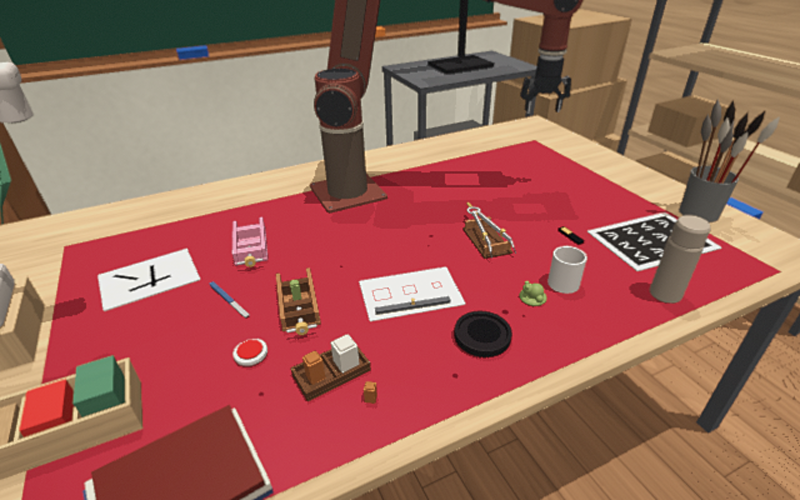

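The top view shows the green 20 mm stone in the wooden bed at (525,262), with grey and amber in the tray at (505,168) and (532,163). That makes it frame_small at (387,233). The dividers lie at (285,320) with their points near (286,240) and (315,243). Look-alikes are the pink bed (555,385), the tiny amber cube (495,135) and the larger coloured blocks on the right; the wooden bed is the one meant.

```bash
python3 - <<'E'
from h import *
s=load('top'); save(s,'c1.png',(205,150,385,280),4)
hsv=cv2.cvtColor(s['im'],cv2.COLOR_RGB2HSV)
# sheet
w=((hsv[...,1]<60)&(hsv[...,2]>180)).astype(np.uint8)
m=np.zeros_like(w); m[145:230,285:380]=w[145:230,285:380]
c=max(cv2.findContours(m,0,2)[0],key=cv2.contourArea)
hull=cv2.convexHull(c)
ap=cv2.approxPolyDP(hull,4,True).reshape(-1,2)
P=ray(s,ap,.002); print('sheet',ap.tolist(),P.round(4).tolist())
# frames: reddish pixels inside the sheet hull
ins=cv2.erode(cv2.fillPoly(np.zeros_like(w),[hull],1),np.ones((5,5)))
r=s['im'].astype(int); rd=((r[...,0]-r[...,1]>25)&(ins>0)).astype(np.uint8)
rd=cv2.dilate(rd,np.ones((2,2)))
n,lab,st,ce=cv2.connectedComponentsWithStats(rd)
wt=np.clip(r[...,0]-r[...,1],0,None)*(ins>0)
for i in range(1,n):
    if st[i,4]<15: continue
    b=cv2.minAreaRect(np.argwhere(lab==i)[:,::-1].astype(np.float32))
    print(st[i],'ctr',ray(s,[b[0]],.002).round(4), 'size',b[1])
    vv,uu=np.nonzero((lab==i)&(wt>15));W=wt[vv,uu]; q=ray(s,np.c_[uu,vv],.002); print('  w-mean',(q*W[:,None]).sum(0)/W.sum())
# dividers
m=np.zeros_like(w); sub=((hsv[...,1]<90)&(hsv[...,2]>140)); m[180:275,215:260]=sub[180:275,215:260]
for row in range(190,262,4): print(row,np.nonzero(m[row])[0].tolist())
d=s['d'];print('z leg',dpt(s,[(227,225),(228,256)]))
E
```

```text
sheet [[300, 159], [372, 171], [365, 216], [292, 204]] [[0.6506, 0.0559, 0.002], [0.6066, -0.1676, 0.002], [0.4651, -0.1398, 0.002], [0.5076, 0.0822, 0.002]]
[336 168   6   4  18] ctr [[ 0.6137 -0.0635  0.002 ]] size (3.0, 5.0)
  w-mean [ 0.6132441  -0.06184324  0.002     ]
[306 183   9   4  21] ctr [[0.5677 0.026  0.002 ]] size (3.0, 8.0)
  w-mean [0.57056378 0.02623895 0.002     ]
[326 185  13  13  62] ctr [[ 0.547  -0.0405  0.002 ]] size (10.982502937316895, 11.374736785888672)
  w-mean [ 0.54869149 -0.03759108  0.002     ]
[349 187  14   6  32] ctr [[ 0.5492 -0.1141  0.002 ]] size (13.728129386901855, 3.1378581523895264)
  w-mean [ 0.55190454 -0.11470539  0.002     ]
[306 188   8   3  20] ctr [[0.5535 0.0278 0.002 ]] size (2.0, 7.0)
  w-mean [0.55388992 0.02941846 0.002     ]
[346 195  15   8  40] ctr [[ 0.5148 -0.1038  0.002 ]] size (14.758047103881836, 5.366562843322754)
  w-mean [ 0.51607895 -0.10153303  0.002     ]
190 []
194 [228, 229]
198 [227, 228, 247, 248, 249]
202 [227, 228, 246, 247]
206 [227, 228, 244, 245, 246]
210 []
214 [226, 227, 241, 242, 243]
218 [226, 227, 240, 241, 242]
222 [226, 227, 239, 240]
226 [226, 227, 237, 238, 239]
230 [226, 227, 236, 237, 238]
234 [226, 227, 235, 236, 237]
238 [226, 227, 233, 234, 235]
242 [226, 227, 232, 233, 234]
246 [226, 227, 231, 232]
250 [225, 226, 227, 228, 229, 230, 231, 232]
254 [222, 223, 232, 233, 234]
258 [222, 223, 232, 233]
z leg [[ 0.43986241  0.27229332  0.04535535]
 [ 0.35270771  0.27758094 -0.00220241]]
```

View pics/c1.png

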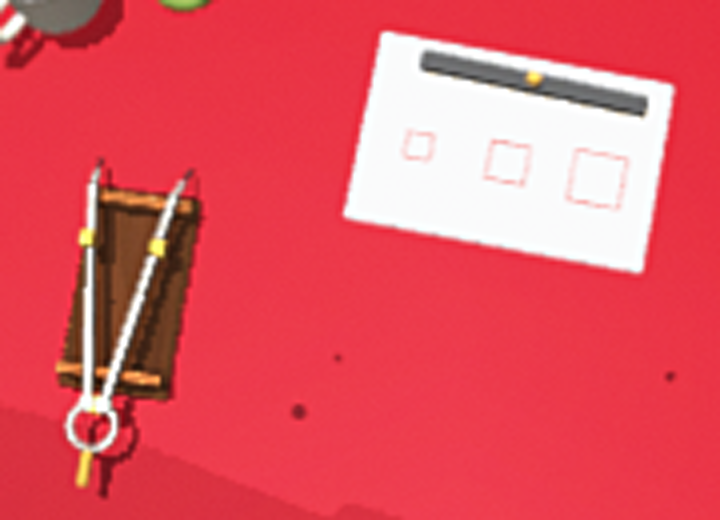

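Crop: plates at (87,237) and (157,247), tips at (100,160) and (190,172), small frame at (418,146). The rest lies under the legs and the paperweight is at the far edge. Next I measure the plates, axis and frames in both views.

```bash
python3 - <<'E'
from h import *
t=load('top'); s=shot('scene')
hsv=cv2.cvtColor(t['im'],cv2.COLOR_RGB2HSV); 
y=((hsv[...,0]>22)&(hsv[...,0]<36)&(hsv[...,1]>90)&(hsv[...,2]>140)).astype(np.uint8)
m=np.zeros_like(y); m[185:275,215:262]=y[185:275,215:262]
n,l,st,ce=cv2.connectedComponentsWithStats(m)
for i in range(1,n):
    if st[i,4]>3: print('yel',st[i],ce[i].round(2),ray(t,[ce[i]],.050).round(4))
# leg centre lines at z=.046
r=t['im'].astype(int); br=(hsv[...,1]<90)&(hsv[...,2]>130)
L=[];R=[]
for v in range(212,246):
    u=np.nonzero(br[v,215:260])[0]+215
    if len(u)<2: continue
    g=u[u<230]; h=u[u>=231]
    if len(g)and len(g)<4: L.append((g.mean(),v))
    if len(h)and len(h)<4: R.append((h.mean(),v))
A=[]
for X in(L,R):
    p=ray(t,X,.046); d=np.polyfit(p[:,0],p[:,1],1); a=np.arctan(d[0]); A.append(a); print('leg',d,a,len(X))
print('yaw div',np.mean(A))
# sheet frames in scene
hs=cv2.cvtColor(s['im'],cv2.COLOR_RGB2HSV); w=((hs[...,1]<70)&(hs[...,2]>150)).astype(np.uint8)
m=np.zeros_like(w); m[205:262,280:380]=w[205:262,280:380]
c=max(cv2.findContours(m,0,2)[0],key=cv2.contourArea); hull=cv2.convexHull(c)
for S,H in((s,hull),):
    print('sheet sc',ray(S,cv2.approxPolyDP(H,4,True).reshape(-1,2),.002).round(4).tolist())
def frames(S,boxes,nm):
    r=S['im'].astype(float); wt=np.clip(r[...,0]-r[...,1]-12,0,None)
    for k,(x0,y0,x1,y1) in boxes.items():
        vv,uu=np.mgrid[y0:y1,x0:x1]; W=wt[y0:y1,x0:x1].ravel(); q=ray(S,np.c_[uu.ravel(),vv.ravel()],.002)[W>4]; W=W[W>4]
        b=cv2.minAreaRect(q[:,:2].astype(np.float32)*1000)
        print(nm,k,'mean',((q*W[:,None]).sum(0)/W.sum()).round(4),'rect',b,len(W))
frames(t,dict(s=(303,180,317,194),m=(323,182,341,200),l=(344,184,365,205)),'top')
frames(s,dict(s=(343,222,356,234),m=(320,225,335,238),l=(296,227,316,243)),'scene')
save(s,'c2.png',(280,160,420,265),5)
E
```

```text
yel [225 207   3   5  11] [226. 209.] [[0.4872 0.2752 0.05  ]]
yel [242 210   4   4  12] [243.92 211.33] [[0.4789 0.2217 0.05  ]]
yel [225 263   2   8   9] [225.44 266.44] [[0.3178 0.274  0.05  ]]
leg [0.01747851 0.26597439] 0.017476734448466417 34
leg [-0.31955463  0.37801682] -0.30929888789512705 32
yaw div -0.1459110767233303
sheet sc [[0.6488, 0.0535, 0.002], [0.6076, -0.1709, 0.002], [0.4644, -0.142, 0.002], [0.5148, 0.083, 0.002]]
top s mean [0.563  0.0281 0.002 ] rect ((563.2034912109375, 28.458335876464844), (24.190027236938477, 22.985233306884766), 77.07183837890625) 32
top m mean [ 0.5491 -0.0387  0.002 ] rect ((548.1227416992188, -40.034523010253906), (33.96092224121094, 32.87107849121094), 77.08831787109375) 47
top l mean [ 0.5328 -0.1084  0.002 ] rect ((533.382080078125, -108.53609466552734), (44.5948486328125, 43.36088562011719), 77.09996795654297) 65
scene s mean [0.5625 0.0259 0.002 ] rect ((563.2263793945312, 26.176345825195312), (22.533613204956055, 24.233951568603516), 79.094970703125) 25
scene m mean [ 0.5486 -0.0412  0.002 ] rect ((548.63623046875, -42.115264892578125), (33.390113830566406, 34.2435188293457), 77.54208374023438) 36
scene l mean [ 0.5347 -0.1108  0.002 ] rect ((534.2874755859375, -110.84083557128906), (43.62056350708008, 44.46886444091797), 77.87962341308594) 49
```

View pics/c2.png

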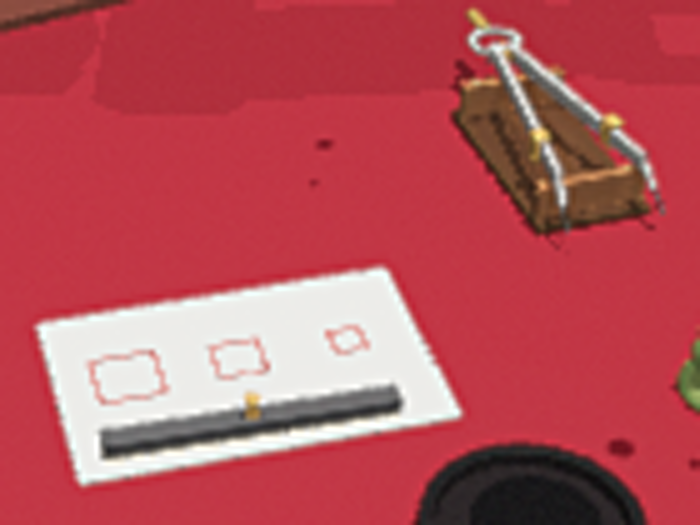

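The second crop agrees with the first. Frame_small is at about (563,27) mm, the sheet's yaw is about −0.21, and grip_mid is at about (483,248) mm with yaw −0.147. I'll grasp now.

```bash
python3 - <<'E'
from h import *
G=np.array([.4831,.2478,.013])
for off in(0,np.pi):
    print(off,[np.round(q,2) if (q:=inverse_kinematics(p,[np.pi,0,y+off])) is not None else None for p,y in(([*G[:2],.15],-.147),([.4965,.041,.012],-.211))])
off=0 if inverse_kinematics([*G[:2],.15],[np.pi,0,-.147]) is not None else np.pi
qs=[(abs(q[5]),o) for o in(0,np.pi) if (q:=inverse_kinematics([*G[:2],.15],[np.pi,0,-.147+o])) is not None]
off=min(qs)[1]; print('off',off)
movep([*G[:2],.14],[np.pi,0,-.147+off])
print(move_l(G,feed=.12,max_force=15)); o=observe(); print(o['time_s'],o['eef_pos'],o['ft_force'])
gripper_to(.061,30); o=observe(); print(o['time_s'],o['opening'],o['grasp_force'],o['ft_force'])
s=shot('scene'); save(s,'g1.png',(330,130,430,230),5)
E
```

```text
0 [array([ 0.33,  0.1 ,  1.82, -0.  ,  1.22,  2.05]), array([-0.08,  0.2 ,  2.01, -0.  ,  0.93,  1.71])]
3.141592653589793 [array([ 0.33,  0.1 ,  1.82,  0.  ,  1.22, -1.1 ]), array([-0.08,  0.2 ,  2.01,  0.  ,  0.93, -1.44])]
off 3.141592653589793
False
2.95 [0.48391055 0.24810727 0.01389056] [-0.2374292  -0.25504403  0.22789505]
3.325 0.060966378047907804 5.653285594889894 [-1.66051183 -0.34540048  6.18435938]
```

View pics/g1.png

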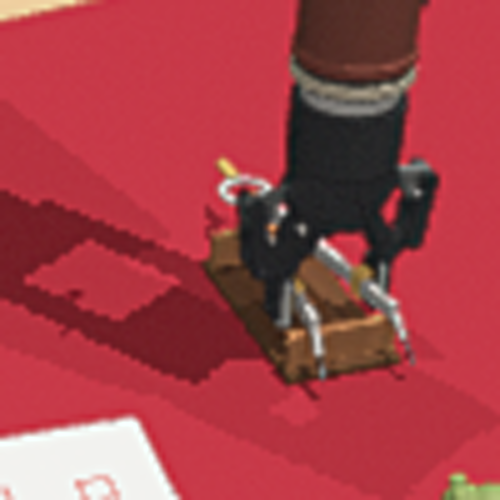

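Both pads are on the plates (5.7 N, near the expected spring force); left plate visible at about (360,275). Now squeeze in steps, rising to offset the pads' forward swing, then lift.

```bash
python3 - <<'E'
from h import *
p=observe()['eef_pos'].copy(); p[:2]=[.4831,.2478]; z=.0145
for w in(.056,.051,.046):
    gripper_to(w,40); z+=.0011
    move_l([p[0],p[1],z],feed=.02); o=observe(); print(o['time_s'],o['opening'],o['grasp_force'],o['ft_force'].round(2),o['eef_pos'].round(4))
move_l([p[0],p[1],.075],feed=.06)
gripper_to(.0365,40)
o=observe(); print(o['time_s'],o['opening'],o['grasp_force'],o['ft_force'].round(2),o['eef_pos'].round(4))
s=shot('scene'); t=shot('top'); save(s,'l1.png',(330,100,430,230),4.5)
E
```

```text
3.8833 0.05600745498121168 5.814376557245851 [ 0.07  1.03 -1.12] [0.4829 0.2478 0.0155]
4.3667 0.05143130949530155 7.206624706741422 [-0.13 -0.33  0.  ] [0.4828 0.2476 0.0163]
4.85 0.046010063459969545 8.60522969318481 [-0.39 -0.95 -1.  ] [0.4829 0.2477 0.0176]
6.2083 0.036571577419685954 11.740721762180328 [ 0.94  0.26 -1.47] [0.4828 0.2477 0.0746]
```

View pics/l1.png

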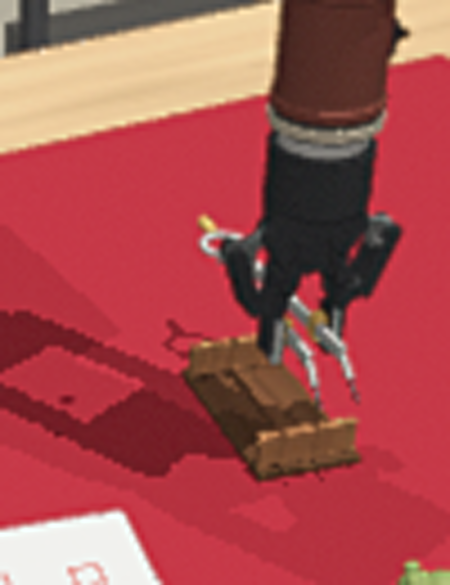

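Held clear of the rest, with the tips at crop (317,400) and (356,400) and the legs looking level. Next: move over the sheet high up, set the 20 mm gap and check.

```bash
python3 - <<'E'
from h import *
s=load('scene'); 
print('lifted tips (exp .5504,.2378,.069):',ray(s,[(400.1,188.6),(408.8,188.6)],.069).round(4))
move_l([.4965,.0413,.06],feed=.12,rotation=[np.pi,0,-.211+np.pi])
gripper_to(.0311,40)
move_l([.4965,.0413,.030],feed=.05)
hold(.3); o=observe(); print(o['time_s'],o['opening'],o['grasp_force'],o['ft_force'].round(2),o['eef_pos'].round(4),o['tcp_rot'])
s=shot('scene'); t=shot('top')
a=cv2.resize(s['im'][170:250,320:380],None,fx=7,fy=7,interpolation=3); b=cv2.resize(t['im'][160:220,285:340],None,fx=7,fy=7,interpolation=3)
c=np.zeros((560,420+385,3),np.uint8); c[:,:420]=a; c[:420,420:]=b; cv2.imwrite('pics/f1.png',c[:,:800,::-1])
E
```

```text
lifted tips (exp .5504,.2378,.069): [[0.5353 0.2293 0.069 ]
 [0.5481 0.2543 0.069 ]]
9.4667 0.03129274582352536 13.66239845752716 [ 0.05  0.01 -0.55] [0.4968 0.0413 0.0303] [3.14150948e+00 6.28932952e-04 2.93055791e+00]
```

View pics/f1.png

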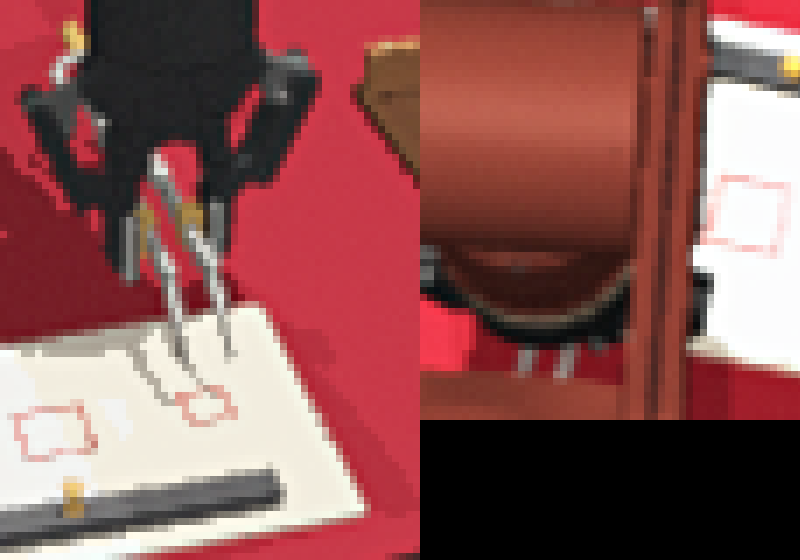

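```bash
python3 - <<'E'
from h import *
s=load('scene'); y=-.211; X=np.array([np.cos(y),np.sin(y)]);Y=np.array([-X[1],X[0]])
o=observe()['eef_pos'][:2]
cr=lambda p:((p-[320,170])*7+3).round(1).tolist()
for z in(.018,.0245,.03):
    P=[[*(o+.068*X+k*.01*Y),z] for k in(1,-1)]; print(z,cr(proj(s,P)))
f=np.array([.563,.0271]); print('frame ctr, Lmid,Rmid',cr(proj(s,[[*(f+k*.01*Y),.002] for k in(0,1,-1)])))
# enlarged view with more contrast
im=s['im'][190:240,330:365]; im=cv2.convertScaleAbs(im,alpha=1.0); cv2.imwrite('pics/f2.png',cv2.resize(im,None,fx=12,fy=12,interpolation=cv2.INTER_NEAREST)[:,:,::-1])
E
```

```text
0.018 [[230.0, 372.4], [186.6, 379.6]]
0.0245 [[230.4, 360.8], [186.9, 368.1]]
0.03 [[230.8, 351.0], [187.2, 358.2]]
frame ctr, Lmid,Rmid [[207.3, 403.9], [228.8, 400.2], [185.8, 407.5]]
```

View pics/f2.png

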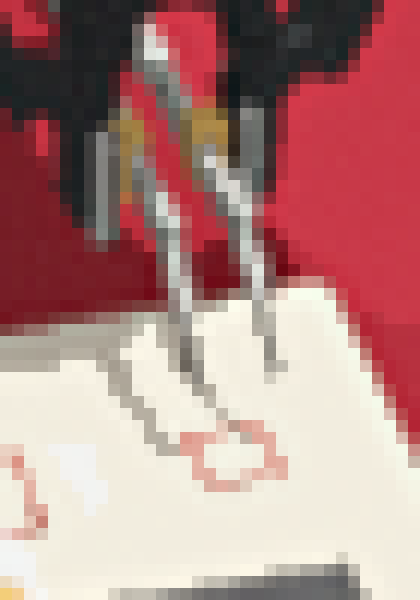

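The scene crop shows the left tip ending near (275,365) and the right near (195–205,380), with their shadows reaching the frame. Gap and lateral position match the prediction. I'll use depth at those pixels to settle the height and forward position.

```bash
python3 - <<'E'
from h import *
s=load('scene')
y=-.211; X=np.array([np.cos(y),np.sin(y)]);Y=np.array([-X[1],X[0]]); f=np.array([.563,.0271])
for v in range(210,228):
    row=[]
    for u in range(340,356):
        p=dpt(s,[(u,v)])[0]
        if p[2]>.009:
            d=p[:2]-f; row.append(f"{u}:x{d@X*1000:.0f} y{d@Y*1000:.0f} z{p[2]*1000:.0f}")
    print(v,row, s['im'][v,342:355,1].tolist())
E
```

```text
210 ['343:x-30 y-12 z50', '344:x-25 y-10 z53', '349:x-31 y8 z45', '350:x-27 y10 z48'] [50, 108, 185, 86, 42, 25, 22, 87, 206, 132, 36, 25, 50]
211 ['343:x-28 y-13 z47', '344:x-24 y-11 z50', '350:x-22 y8 z48', '351:x-21 y11 z48'] [20, 88, 213, 114, 32, 23, 19, 68, 191, 189, 66, 16, 43]
212 ['344:x-22 y-11 z47', '345:x-18 y-9 z51', '350:x-17 y6 z48', '351:x-20 y11 z45'] [15, 77, 203, 132, 36, 20, 20, 40, 145, 228, 87, 7, 21]
213 ['344:x-22 y-11 z44', '345:x-20 y-9 z45', '350:x-19 y7 z43', '351:x-18 y10 z42'] [17, 66, 187, 176, 58, 11, 13, 19, 96, 213, 83, 80, 119]
214 ['344:x-17 y-13 z44', '345:x-13 y-10 z46', '351:x-13 y9 z43'] [10, 36, 143, 216, 88, 39, 65, 120, 131, 191, 156, 219, 252]
215 ['344:x-16 y-13 z41', '345:x-14 y-10 z42', '351:x-13 y9 z39', '353:x879 y-289 z756'] [64, 78, 126, 208, 153, 158, 190, 252, 247, 163, 214, 245, 245]
216 ['345:x-11 y-11 z40', '351:x-12 y9 z36'] [186, 167, 131, 155, 218, 246, 245, 247, 244, 167, 182, 241, 240]
217 ['345:x-8 y-12 z39', '352:x-6 y10 z36'] [246, 178, 158, 153, 242, 247, 241, 241, 239, 172, 177, 241, 240]
218 ['345:x-9 y-12 z34', '352:x-4 y9 z34'] [245, 185, 159, 122, 179, 241, 240, 239, 242, 237, 145, 239, 240]
219 ['352:x-6 y10 z28'] [244, 241, 172, 109, 176, 244, 240, 238, 241, 240, 141, 235, 241]
220 ['346:x-2 y-10 z31', '352:x-1 y9 z28'] [242, 242, 182, 101, 146, 244, 241, 238, 240, 239, 168, 187, 236]
221 ['346:x1 y-11 z30'] [241, 243, 240, 176, 138, 238, 242, 239, 238, 238, 206, 235, 239]
222 [] [243, 241, 243, 238, 161, 173, 238, 240, 238, 239, 237, 239, 238]
223 [] [235, 241, 241, 243, 235, 185, 234, 242, 240, 239, 239, 238, 237]
224 [] [175, 239, 241, 242, 243, 236, 188, 235, 240, 238, 241, 239, 238]
225 [] [175, 237, 245, 239, 241, 239, 201, 153, 162, 175, 235, 241, 238]
226 [] [176, 175, 232, 152, 163, 181, 210, 234, 178, 167, 175, 238, 240]
227 ['341:x879 y-289 z756'] [235, 176, 177, 165, 166, 239, 243, 244, 242, 239, 176, 235, 241]
```

Depth puts the tips at x≈0 and y≈+9/−11 mm relative to the frame (scene bias about −1 mm), so they're centred with a 20 mm gap and z≈27 mm. I'll descend so the points stop about 6 mm above the paper.

```bash
python3 - <<'E'
from h import *
move_l([.4965,.0412,.0125],feed=.03,max_force=4)
hold(.5); o=observe(); print(o['time_s'],o['opening'],o['grasp_force'],o['ft_force'].round(2),o['eef_pos'].round(4))
s=shot('scene')
y=-.211; X=np.array([np.cos(y),np.sin(y)]);Y=np.array([-X[1],X[0]]); f=np.array([.563,.0268])
for v in range(218,231):
    row=[]
    for u in range(340,358):
        p=dpt(s,[(u,v)])[0]
        if p[2]>.0055:
            d=p[:2]-f; row.append(f"{u}:x{d@X*1000:.0f} y{d@Y*1000:.0f} z{p[2]*1000:.0f}")
    print(v,row)
im=s['im'][195:240,325:370]; cv2.imwrite('pics/f3.png',cv2.resize(im,None,fx=12,fy=12,interpolation=cv2.INTER_NEAREST)[:,:,::-1])
E
```

```text
10.8 0.031539613475636274 13.662856221199036 [-0.18 -0.21 -0.6 ] [0.4965 0.0412 0.0126]
218 ['344:x-19 y-11 z26', '345:x-20 y-8 z26', '350:x-16 y7 z25', '351:x-16 y10 z25']
219 ['344:x-14 y-13 z26', '345:x-16 y-9 z25', '351:x-15 y10 z21']
220 ['344:x-15 y-13 z22', '345:x-9 y-11 z26', '351:x-13 y10 z19']
221 ['345:x-9 y-11 z22', '351:x-9 y8 z18']
222 ['345:x-8 y-11 z19', '352:x-9 y12 z14']
223 ['345:x-5 y-12 z18', '352:x-2 y9 z16']
224 ['345:x-6 y-12 z13', '352:x-3 y10 z11']
225 ['346:x-3 y-9 z11', '352:x-1 y9 z9']
226 ['346:x2 y-11 z11']
227 []
228 []
229 []
230 ['340:x879 y-289 z756']
```

View pics/f3.png

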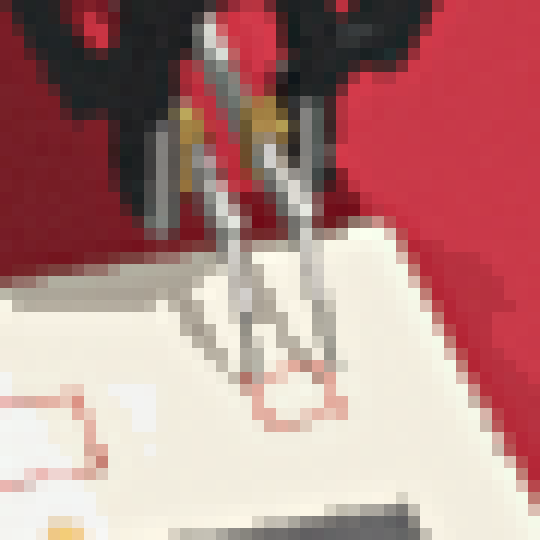

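The final view shows the needles ending around (250,375) and (330,365) over the small frame. Depth gives z≈9 mm, y≈±10 and x≈0. I'll lower by 1.5 mm, trim the gap, hold and hand in.

```bash
python3 - <<'E'
from h import *
gripper_to(.0309,40)
move_l([.4965,.0412,.011],feed=.01,max_force=4)
for i in range(2):
    hold(2); o=observe(); print(o['time_s'],o['opening'],o['grasp_force'],o['ft_force'].round(2),o['eef_pos'].round(4))
s=shot('scene')
X=np.array([np.cos(-.211),np.sin(-.211)]);Y=np.array([-X[1],X[0]]); f=np.array([.563,.0268]);
for v in range(223,230):
    print(v,[f"{u}:x{(p[:2]-f)@X*1000:.0f} y{(p[:2]-f)@Y*1000:.0f} z{p[2]*1000:.0f}" for u in range(340,358) if (p:=dpt(s,[(u,v)])[0])[2]>.005])
print(job_done())
E
```

```text
13.3667 0.031109240868792708 13.736061751842499 [-0.47 -0.21 -0.9 ] [0.4965 0.0412 0.011 ]
15.3667 0.03150174060589219 13.735359013080597 [-0.05 -0.35 -0.77] [0.4965 0.0412 0.011 ]
223 ['345:x-7 y-11 z16', '352:x-6 y11 z12']
224 ['345:x-9 y-11 z11', '352:x-5 y11 z9']
225 ['346:x-1 y-10 z12', '352:x-5 y11 z5']
226 ['346:x-2 y-10 z8']
227 []
228 []
229 []
the job is handed in; nothing more can be done
None
```

I handed the job in at about 15 s with the dividers still held over the 20 mm frame, the one matching the green stone in the bed. The gap was steady at about 20 mm, and by depth readings good to about 2 mm the points were over the two opposite lines and roughly 5 mm clear of the paper. The hand-in call returned no verdict.

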